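# Sweep the small stoppers into the counting tray's trough and shut its cover

### The job

On the counting tray, sweep the three small rubber stoppers across the plate with your fingertips so that they drop into the open trough along its side, pushing them only, never picking them up; leave the one large stopper standing where it is on the plate. Then push the trough's hinged cover over until it lies fully shut on top of them. Do not disturb the brass weight, the petri dish or the stopwatch beside the tray.

Things in the scene. Friction and masses are not known exactly. Their poses are not given: they have to be found in the camera images.
- tray: White counting tray fixed on the worktop, 206 mm along its x, 204 mm along its y; origin on the worktop, z up, front edge facing -x. Flat plate 38 mm above the worktop, spanning x -99..99, y -42..100 mm in the tray's frame; rims 8 mm high and 4 mm thick round it except along y = -42, where the plate drops straight into the trough. So parts are swept in the tray's -y direction
- trough (a point): Middle of the trough's floor, tray x = 0, y = -69 mm; axes as the tray's. The trough is open on top and spans x -99..99, y -96..-42 mm in the tray's frame; floor 6 mm above the worktop, 32 mm below the plate. Outer wall at y -100..-96, 38 mm high; the end at -x is a low wall 18 mm high with a small pouring lip outside
- cover (a joint): Hinge of the trough's cover: 0 = shut (level over the trough, top 42 mm above the worktop), 1.57 = upright, more = leaning away from the plate; begins at 1.65 to 1.9. The hinge line runs along tray x at tray y = -100 mm, 38 mm above the worktop. Friction hinge (0.03 N m): it stays where it is left, about 1 N at the free edge moves it. Push its outer face towards tray +y, then down
- cover_edge (a point): Middle of the cover's free edge. The cover is a stiff aluminium sheet, 196 mm long along the tray's x, 2.5 mm thick, reaching 59 mm from the hinge line, with a 6 mm rolled bead along the free edge
- small_stopper_1_mid (a point): centre of a small rubber stopper, a slightly tapered cylinder (narrower on top) 22 mm across and 22 mm tall, 16 g, standing on the plate (centre 11 mm above the plate); free to slide, and may be lying once it is in the trough
- small_stopper_2_mid (a point): centre of another small stopper, same size
- small_stopper_3_mid (a point): centre of another small stopper, same size
- large_stopper: The large rubber stopper, same shape and rubber but 36 mm across, 30 mm tall, 30 g, standing on the plate in line with the small ones; origin at the centre of its underside. The four stoppers stand in any order, 34 mm or more apart centre to centre along the tray's x, none nearer than 20 mm to the plate's open edge or 60 mm to the rim opposite
- petri_dish: round petri dish, 96 mm across and 16 mm high, standing behind the tray; origin at the centre of its underside; not to be disturbed
- stopwatch: stopwatch, 66 x 60 x 16 mm, lying to the right of the tray; origin at the centre of its underside; not to be disturbed
- weight: Brass 200 g weight, 31 mm across and 42 mm high, standing to the left of the tray (beyond its +y side); origin at the centre of its underside; not to be disturbed

How it is judged:
By the outcome, as a careful person would: the job done as asked, in the order asked, and still so for the second after the job is handed in, with the robot touching nothing.
It also fails if it takes over 48 s, if anything falls off the work surface, if the arm or the gripper's body presses on something with over 40 N, if the wrist force passes 120 N, or if a joint passes its speed limit or range.

### The arm

A 7-joint arm with a two-finger parallel gripper is mounted at the origin on a cart in front of the work surface, level with it; the furniture and walls round the work are solid. World frame = base frame: x ahead of the robot, y to its left, z up, the work surface at z = 0. Lengths are in m, angles in degrees, forces in N, time in s.
With the tool pointing down it reaches from about 0.4 to 0.875 m from the base axis. Payload 6.5 kg.
Tool frame: the origin (TCP) lies midway between the tips of the shut fingers; the grasp point (between the pads) lies 19 mm behind it; z points along the fingers, y is the line along which they close (so a half turn about z gives the same grasp; the last joint's range is limited). The gripper opens to 88 mm and grips with 3 to 60 N. Pads are 18 mm wide; open, the fingers measure 123 mm over their backs; the gripper's body (75 mm by 187 mm) begins 45 mm behind the grasp point.
Start: joints at [62.899, 30.733, -0.252, 88.115, 0.149, 61.152, -4.079], TCP at [0.257, -0.597, 0.239] pointing down, gripper open.
Joint ranges: [-154.64, 154.64], [-21.42, 123.67], [-72.66, 72.17], [13.99, 137.28], [-74.86, 254.86], [10.95, 109.41], [-158.01, 158.01]. Speed limits (degrees/s): [136.94, 136.94, 180, 180, 180, 180, 180].

### API

Orientations are given as [roll, pitch, yaw] about the fixed x, y, z axes, in that order (R = Rz(yaw) Ry(pitch) Rx(roll)).
In Python, from plant import manip gives the robot as it stands.
- The arm moves only by the tool jog_arm, never from a script. Its arguments are lists of equal length, an entry for each row: "fingers": the opening in per cent of the stroke, from 0 (shut) to 100 (fully open); "travel": the shift along the tool's x, y, z in m, a list of three; "twist": the turn about the tool's z in degrees. A call has 1 to 10 rows; each row is the pose to reach, as a shift and turn from the pose commanded when the call began, along the tool's axes at that moment; what a row does not reach only later rows make up. A row lasts 1/10 s, in which the tool goes at most 50 mm and 8.59 degrees, less where a joint would pass 70% of its speed; a pose out of reach is approached as far as the arm can. A call with a gripper value outside its range is refused whole. The fingers move at their own pace and stop on an object; "force" is the grip in N (left out, the last holds). Time passes only in rows, so rows that repeat a pose let the fingers close. It gives the time, the measured TCP pose, the force, the opening and the grip force at its end, in the units of the state.
- manip.sense(): the state, without advancing time (a new reading comes with each control period).
- manip.read_camera(name): name is "scene" or "top" or "wrist"; returns a dict with "color" (480x640x3 uint8, red, green, blue), "range_z" (480x640 float32, m along the optical axis (not along the pixel's ray), 0 where there is no reading), "vfov" (degrees; the focal length in pixels is half the picture's height over the tangent of half this angle, whatever the lens; pixels are square), "cx", "cy" (the principal point, pixels), "dist" ([k1, k2, p1, p2, k3] as OpenCV has them; the pictures are not rectified), "world_to_cam" (4x4, takes a point from world to camera coordinates). Camera axes: x right, y down, z forward; pixel columns grow to the right and rows downward; lengths in m; the calibration is good to about 2 mm. A picture is of the moment at which its call begins.
- manip.sign_off(): hands the job in; it is judged then, once.
The state is a dict: "t": time; "q": joint angles; "dq": joint speeds; "joint_efforts": joint torques, N m; "tool_pos": TCP position; "orientation": TCP orientation; "contact_force": force on the tool from outside, world axes, zero at the start; "ft_torque": the same for the moment, N m; "gripper_width": finger opening in m; "gripper_force": force on a finger pad.
Only numpy, scipy, OpenCV 4.12 (cv2) and the standard library are available. Lean on these libraries where they do the work, as an engineer would, in place of code of your own. Each camera call takes 0.05 s, during which the arm holds its last target. There are 200 camera calls.

## Working session

There is one attempt and no reset: what is moved stays moved. The work goes in short steps, Python scripts to look and compute and a tool call to move; the robot and the scene stay as the last step left them, time stands still between calls to the robot, and variables do not carry over. Pictures are saved under pics/ and viewed, at most 10 in all, crops included, and the job is handed in when it is done.

Besides the shell and the picture viewer there is one more tool, called after "Emit:" as name(argument=value, ...), one argument or row to a line, values as JSON. jog_arm: Moves the arm, as the interface text tells. Its arguments: {"type":"object","properties":{"fingers":{"type":"array"},"travel":{"type":"array"},"twist":{"type":"array"},"force":{"type":"number"}},"required":["fingers","travel","twist"]}

```bash
mkdir -p pics; cat > h.py <<'E'
import numpy as np, cv2
from plant import manip
def cam(n,save=None):
    c=manip.read_camera(n)
    if save: cv2.imwrite('pics/'+save,c['color'][:,:,::-1])
    np.savez('/tmp/%s.npz'%n,**c); return c
def pts(c,px,z=None):
    """pixels -> world by depth, or by plane z"""
    h=c['color'].shape[0]; f=h/2/np.tan(np.radians(float(c['vfov']))/2)
    K=np.array([[f,0,float(c['cx'])],[0,f,float(c['cy'])],[0,0,1]])
    px=np.array(px,float).reshape(-1,1,2)
    u=cv2.undistortPoints(px,K,np.array(c['dist'],float)).reshape(-1,2)
    r=np.c_[u,np.ones(len(u))]; M=np.linalg.inv(c['world_to_cam']); o=M[:3,3]; d=r@M[:3,:3].T
    if z is None:
        s=np.array([c['range_z'][int(round(p[0,1])),int(round(p[0,0]))] for p in px])
    else: s=(np.broadcast_to(z,len(u))-o[2])/d[:,2]
    return o+d*s[:,None]
E
python3 - <<'E'
from h import *
cam('top','top.png');cam('scene','scene.png')
s=manip.sense();print(s['t'],s['tool_pos'],s['orientation'],s['contact_force'])
E
```

```text
0.1 [ 0.25696236 -0.59646873  0.23794664] [-1.79913196e+02  4.63572203e-03  2.33104773e+01] [-0.6089326  -0.48997649 -0.37590359]
```

View pics/top.png

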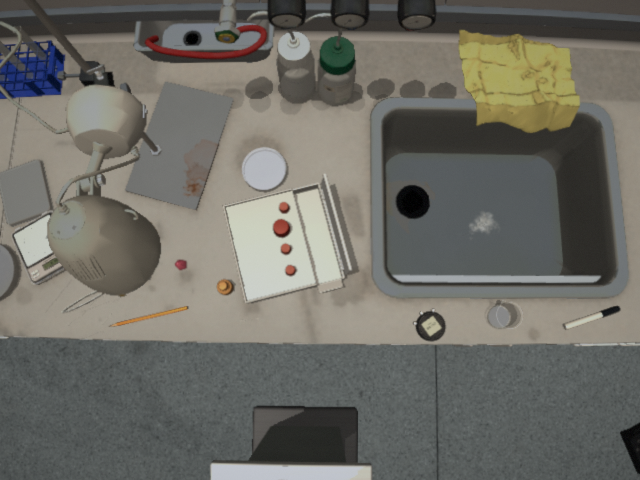

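View pics/scene.png

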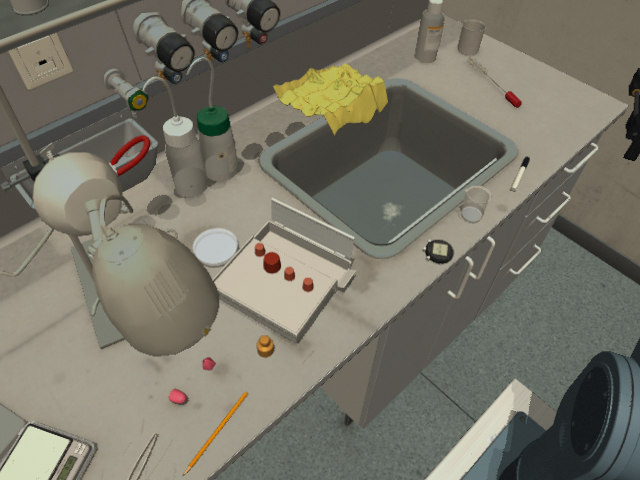

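The top view shows the tray around (285,240) px, four stoppers at about (284,208), (282,228, the large one), (286,249) and (291,270), and the cover standing at (335,225). I'll enlarge it.

```bash
python3 - <<'E'
from h import *
c=dict(np.load('/tmp/top.npz'))
cv2.imwrite('pics/crop.png',cv2.resize(c['color'][165:315,205:365,::-1],None,fx=4,fy=4,interpolation=cv2.INTER_CUBIC))
print(np.linalg.inv(c['world_to_cam']).round(3),c['vfov'])
E
```

```text
[[ 0.01  -0.98   0.196  0.385]
 [-1.    -0.01   0.002 -0.065]
 [ 0.    -0.196 -0.981  1.112]
 [ 0.     0.     0.     1.   ]] 47.763594102765396
```

View pics/crop.png

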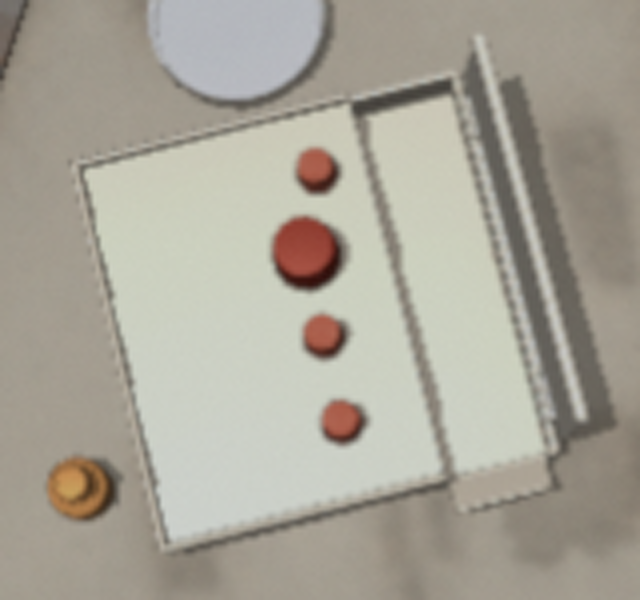

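Crop pixels (4× enlarged, offset 205,165): tray rim corners (78,163), (165,550), (350,100), (447,483). Small stopper tops (316,165), (322,333), (340,418); large top (304,247). Cover edge (479,38) to (582,418).

```bash
python3 - <<'E'
from h import *
c=dict(np.load('/tmp/top.npz'))
P=lambda l,z=None: pts(c,np.array(l)/4+[205-.375,165-.375],z)
w=P([(78,163),(165,550),(350,100),(447,483)],.046)[:,:2]
t=np.array([(.103,.104),(-.103,.104),(.103,-.042),(-.103,-.042)])
# rigid fit
a,b=t-t.mean(0),w-w.mean(0)
th=np.arctan2((a[:,0]*b[:,1]-a[:,1]*b[:,0]).sum(),(a*b).sum())
R=np.array([[np.cos(th),-np.sin(th)],[np.sin(th),np.cos(th)]]);o=w.mean(0)-R@t.mean(0)
print('yaw',np.degrees(th),'o',o,'res mm',((t@R.T+o-w)*1e3).round(1))
np.savez('tray.npz',R=R,o=o,th=th)
T=lambda p:((p[:,:2]-o)@R*1e3).round(1)
s=P([(316,165),(322,333),(340,418)],.060);l=P([(304,247)],.068)
print('small',s.round(4),T(s),'large',l.round(4),T(l))
print('depth z',P([(316,165),(322,333),(340,418),(304,247),(200,300)])[:,2])
e=P([(479,38),(582,418),(530,228)],.097);print('edge',T(e),P([(479,38),(530,228),(582,418)]).round(3))
print('objs',T(P([(72,480)],.042)),T(P([(238,15)],.016)), T(pts(c,[(430,326)],.016)))
E
```

```text
yaw 14.58718553920939 o [0.58562878 0.01405728] res mm [[ 0.8  1.7]
 [-3.   1.6]
 [ 3.2 -1.7]
 [-0.9 -1.6]]
small [[0.6547 0.0164 0.06  ]
 [0.5694 0.0114 0.06  ]
 [0.5273 0.0016 0.06  ]] [[ 67.5 -15.1]
 [-16.4   1.5]
 [-59.6   2.6]] large [[0.6109 0.0207 0.068 ]] [[26.2  0.1]]
depth z [0.05824409 0.05719471 0.0592708  0.07040813 0.04261902]
edge [[ 100.7 -107.5]
 [ -92.7 -109.2]
 [   2.3 -108.1]] [[ 0.71  -0.065  0.098]
 [ 0.615 -0.09   0.097]
 [ 0.523 -0.115  0.098]]
objs [[-55.1 139.7]] [[169.3   6.9]] [[-233.9 -242.9]]
```

Emit:
jog_arm(
  fingers=[0,0,0,0,0,0,0,0,0,0],
  travel=[
    [0.03,-0.022,0],
    [0.065,-0.048,0],
    [0.1,-0.074,0],
    [0.135,-0.1,0],
    [0.17,-0.126,0],
    [0.205,-0.152,0],
    [0.24,-0.177,0],
    [0.27,-0.2,0],
    [0.3,-0.22,0],
    [0.32,-0.23,0],
  ],
  twist=[-8,-16,-24,-32,-40,-48,-56,-64,-72,-80],
)

```text
t: 1.1
tool_pos: [0.4611, -0.2559, 0.2386]
orientation: [180.0, -0.1, 103.8]
contact_force: [-0.2, -0.7, 0.1]
gripper_width: 0.0102
gripper_force: 0.0
```

```bash
cat >> h.py <<'E'
def go(*targets):
    """tray-frame targets (mm x,y,z) -> tool-axis travel from the present pose, and twist to yaw+90"""
    k=np.load('tray.npz');s=manip.sense();y=np.radians(s['orientation'][2])
    p=np.array(s['tool_pos']);print('t',s['t'],'tray',np.r_[(p[:2]-k['o'])@k['R'],p[2]].round(4)*1e3,'rpy',np.round(s['orientation'],1),'F',np.round(s['contact_force'],1))
    for q in targets:
        w=np.r_[k['R']@(np.array(q[:2])/1e3)+k['o'],q[2]/1e3]-p
        print(q,'travel',np.round([w[0]*np.cos(y)+w[1]*np.sin(y),w[0]*np.sin(y)-w[1]*np.cos(y),-w[2]],4),'twist',round(np.degrees(y-float(k['th']))-90,2))
E
python3 - <<'E'
from h import *
c=dict(np.load('/tmp/top.npz'));k=np.load('tray.npz')
u=np.array([(i,j) for i in range(200,380,4) for j in range(20,300,4)]);p=pts(c,u)
t=(p[:,:2]-k['o'])@k['R']*1e3
for a in range(100,330,20):
    m=(t[:,0]>a)&(t[:,0]<a+20)&(abs(t[:,1])<150); print(a,m.sum() and p[m,2].max().round(3),end='; ')
go((68,22,120))
E
```

```text
100 0.049; 120 0.02; 140 0.02; 160 0.02; 180 0.022; 200 0.019; 220 0.013; 240 0.015; 260 0.384; 280 0.356; 300 0.348; 320 0.315; t 1.1 tray [-188.5 -229.9  238.6] rpy [ 1.800e+02 -1.000e-01  1.038e+02] F [-0.2 -0.7  0.1]
(68, 22, 120) travel [0.2553 0.2531 0.1186] twist -0.76
```

Emit:
jog_arm(
  fingers=[0,0,0,0,0,0,0,0,0,0],
  travel=[
    [0.03,0.03,0],
    [0.06,0.06,0],
    [0.095,0.095,0],
    [0.13,0.13,0],
    [0.165,0.165,0],
    [0.2,0.2,0],
    [0.23,0.23,0],
    [0.255,0.253,0.03],
    [0.255,0.253,0.075],
    [0.255,0.253,0.118],
  ],
  twist=[-0.8,-0.8,-0.8,-0.8,-0.8,-0.8,-0.8,-0.8,-0.8,-0.8],
)

```text
t: 2.1
tool_pos: [0.6477, 0.049, 0.1191]
orientation: [180.0, -0.0, 104.2]
contact_force: [0.5, -1.1, -0.9]
gripper_width: 0.0009
gripper_force: 0.0
```

```bash
python3 - <<'E'
from h import *
cam('wrist','wr.png');go((69,22,46),(69,-36,46),(69,-36,110))
E
```

```text
t 2.15 tray [ 63.4  17.6 111.2] rpy [-1.793e+02 -1.000e-01  1.042e+02] F [-2.7 -1.1 -5. ]
(69, 22, 46) travel [0.0044 0.0056 0.0652] twist -0.39
(69, -36, 46) travel [-0.0536  0.0059  0.0652] twist -0.39
(69, -36, 110) travel [-0.0536  0.0059  0.0012] twist -0.39
```

View pics/wr.png

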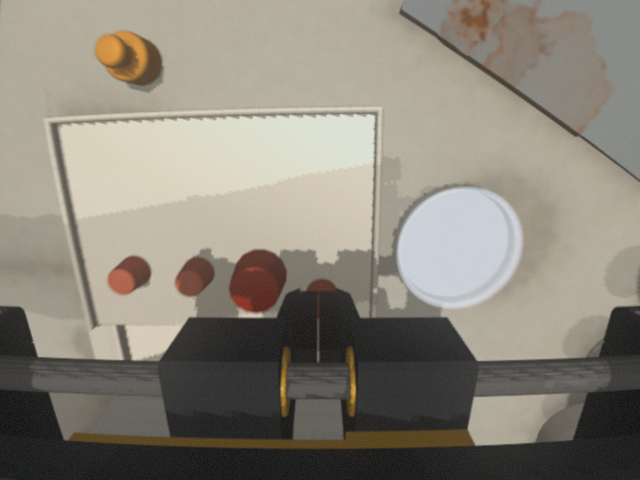

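The wrist view shows small stoppers at (123,278), (193,277), the large one at (257,282) and the third behind the fingertips at (321,287), as measured. The reading looked unsettled, so I'll hold briefly.

Emit:
jog_arm(
  fingers=[0,0,0],
  travel=[
    [0,0,0],
    [0,0,0],
    [0,0,0],
  ],
  twist=[0,0,0],
)

```text
t: 2.45
tool_pos: [0.6493, 0.0473, 0.1236]
orientation: [179.8, 0.0, 104.1]
contact_force: [-0.2, -0.4, -0.1]
gripper_width: 0.0003
gripper_force: 0.0
```

```bash
python3 - <<'E'
from h import *
go((69,22,46),(69,-36,46),(69,-36,110))
E
```

```text
t 2.45 tray [ 70.1  16.2 123.6] rpy [179.8   0.  104.1] F [-0.2 -0.4 -0.1]
(69, 22, 46) travel [ 0.0058 -0.0011  0.0776] twist -0.51
(69, -36, 46) travel [-0.0522 -0.0006  0.0776] twist -0.51
(69, -36, 110) travel [-0.0522 -0.0006  0.0136] twist -0.51
```

Emit:
jog_arm(
  fingers=[0,0,0,0,0,0,0,0,0,0],
  travel=[
    [0.006,0,0.006],
    [0.006,0,0.018],
    [0.006,0,0.03],
    [0.006,0,0.042],
    [0.006,0,0.054],
    [0.006,0,0.064],
    [0.006,0,0.07],
    [0.006,0,0.073],
    [0.006,0,0.074],
    [0.006,0,0.074],
  ],
  twist=[-0.5,-0.5,-0.5,-0.5,-0.5,-0.5,-0.5,-0.5,-0.5,-0.5],
)

```text
t: 3.45
tool_pos: [0.6463, 0.0532, 0.0469]
orientation: [180.0, 0.0, 104.6]
contact_force: [-0.1, -0.6, 0.3]
gripper_width: 0.0004
gripper_force: 0.0
```

```bash
python3 - <<'E'
from h import *
go((69,22,46),(69,-40,46),(69,-40,110))
E
```

```text
t 3.45 tray [68.6 22.6 46.9] rpy [180.    0.  104.6] F [-0.1 -0.6  0.3]
(69, 22, 46) travel [-0.0006  0.0004  0.0009] twist 0.02
(69, -40, 46) travel [-0.0626  0.0004  0.0009] twist 0.02
(69, -40, 110) travel [-0.0626  0.0004 -0.0631] twist 0.02
```

Emit:
jog_arm(
  fingers=[0,0,0,0,0,0,0,0,0,0],
  travel=[
    [-0.006,0,0],
    [-0.013,0,0],
    [-0.02,0,0],
    [-0.027,0,0],
    [-0.034,0,0],
    [-0.041,0,0],
    [-0.048,0,0],
    [-0.055,0,0],
    [-0.06,0,0],
    [-0.062,0,0],
  ],
  twist=[0,0,0,0,0,0,0,0,0,0],
)

```text
t: 4.45
tool_pos: [0.6618, -0.0079, 0.0466]
orientation: [-180.0, 0.0, 104.6]
contact_force: [0.0, 0.3, 0.7]
gripper_width: 0.0002
gripper_force: 0.0
```

Emit:
jog_arm(
  fingers=[0,0,0,0,0,0],
  travel=[
    [0,0,0],
    [0,0,-0.015],
    [0,0,-0.03],
    [0,0,-0.045],
    [0,0,-0.055],
    [0,0,-0.06],
  ],
  twist=[0,0,0,0,0,0],
)

```text
t: 5.05
tool_pos: [0.6626, -0.0068, 0.1088]
orientation: [179.9, 0.0, 104.6]
contact_force: [0.9, -0.2, -0.2]
gripper_width: 0.0006
gripper_force: 0.0
```

```bash
python3 - <<'E'
from h import *
cam('scene');c=cam('top')
cv2.imwrite('pics/a.png',cv2.resize(c['color'][165:315,205:365,::-1],None,fx=3,fy=3))
go((-18,32,106),(-18,32,46),(-61,32,106))
E
```

```text
t 5.15 tray [ 68.9 -39.5 107.8] rpy [179.9   0.  104.6] F [ 0.5 -0.3 -1.1]
(-18, 32, 106) travel [ 0.0716 -0.0868  0.0018] twist 0.02
(-18, 32, 46) travel [ 0.0716 -0.0868  0.0618] twist 0.02
(-61, 32, 106) travel [ 0.0716 -0.1298  0.0018] twist 0.02
```

View pics/a.png

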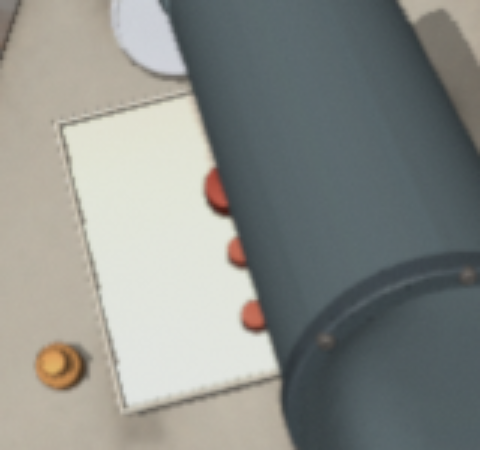

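The arm hides the trough at (300,200); the remaining stoppers at (218,190), (238,250) and (253,316) are undisturbed. Next stopper.

Emit:
jog_arm(
  fingers=[0,0,0,0,0,0,0,0,0,0],
  travel=[
    [0.012,-0.015,0],
    [0.028,-0.035,0],
    [0.046,-0.056,0],
    [0.06,-0.073,0],
    [0.069,-0.085,0],
    [0.072,-0.088,0.005],
    [0.072,-0.088,0.017],
    [0.072,-0.088,0.03],
    [0.072,-0.088,0.043],
    [0.072,-0.088,0.05],
  ],
  twist=[0,0,0,0,0,0,0,0,0,0],
)

```text
t: 6.15
tool_pos: [0.5578, 0.0401, 0.0545]
orientation: [-179.9, -0.0, 104.6]
contact_force: [-0.1, -0.2, 0.8]
gripper_width: 0.0001
gripper_force: 0.0
```

```bash
python3 - <<'E'
from h import *
go((-19,32,46),(-19,-40,46))
E
```

```text
t 6.15 tray [-20.3  32.2  54.5] rpy [-179.9   -0.   104.6] F [-0.1 -0.2  0.8]
(-19, 32, 46) travel [-0.0002  0.0013  0.0085] twist -0.01
(-19, -40, 46) travel [-0.0722  0.0014  0.0085] twist -0.01
```

Emit:
jog_arm(
  fingers=[0,0,0,0,0,0,0,0,0,0],
  travel=[
    [0,0.001,0.006],
    [0,0.001,0.01],
    [-0.007,0.001,0.01],
    [-0.016,0.001,0.01],
    [-0.025,0.001,0.01],
    [-0.034,0.001,0.01],
    [-0.043,0.001,0.01],
    [-0.052,0.001,0.01],
    [-0.062,0.001,0.01],
    [-0.072,0.001,0.01],
  ],
  twist=[0,0,0,0,0,0,0,0,0,0],
)

```text
t: 7.15
tool_pos: [0.5777, -0.0298, 0.0467]
orientation: [180.0, 0.0, 104.6]
contact_force: [0.5, 0.1, -0.8]
gripper_width: 0.0004
gripper_force: 0.0
```

Emit:
jog_arm(
  fingers=[0,0,0,0,0,0],
  travel=[
    [-0.001,0,0],
    [0,0,-0.015],
    [0,0,-0.03],
    [0,0,-0.045],
    [0,0,-0.055],
    [0,0,-0.06],
  ],
  twist=[0,0,0,0,0,0],
)

```text
t: 7.75
tool_pos: [0.5783, -0.0286, 0.1086]
orientation: [179.9, 0.0, 104.6]
contact_force: [-0.7, 0.3, 0.1]
gripper_width: 0.0004
gripper_force: 0.0
```

```bash
python3 - <<'E'
from h import *
go((-62,34,106),(-62,34,56))
E
```

```text
t 7.75 tray [-17.8 -39.4 108.6] rpy [179.9   0.  104.6] F [-0.7  0.3  0.1]
(-62, 34, 106) travel [ 0.0735 -0.0441  0.0026] twist 0.04
(-62, 34, 56) travel [ 0.0735 -0.0441  0.0526] twist 0.04
```

Emit:
jog_arm(
  fingers=[0,0,0,0,0,0,0,0,0,0],
  travel=[
    [0.012,-0.007,0],
    [0.028,-0.018,0],
    [0.046,-0.03,0],
    [0.06,-0.038,0],
    [0.07,-0.043,0],
    [0.074,-0.044,0.007],
    [0.074,-0.044,0.021],
    [0.074,-0.044,0.038],
    [0.074,-0.044,0.052],
    [0.074,-0.044,0.06],
  ],
  twist=[0,0,0,0,0,0,0,0,0,0],
)

```text
t: 8.75
tool_pos: [0.5157, 0.0311, 0.0447]
orientation: [-179.9, -0.0, 104.6]
contact_force: [-0.6, 0.5, -0.6]
gripper_width: 0.0004
gripper_force: 0.0
```

Emit:
jog_arm(
  fingers=[0,0,0,0,0,0,0,0,0,0],
  travel=[
    [0,0,0],
    [-0.006,0,0],
    [-0.014,0,0],
    [-0.023,0,0],
    [-0.032,0,0],
    [-0.041,0,0],
    [-0.05,0,0],
    [-0.059,0,0],
    [-0.068,0,0],
    [-0.075,0,0],
  ],
  twist=[0,0,0,0,0,0,0,0,0,0],
)

```text
t: 9.75
tool_pos: [0.5354, -0.0419, 0.0467]
orientation: [-180.0, 0.0, 104.6]
contact_force: [0.3, -0.4, -0.2]
gripper_width: 0.0006
gripper_force: 0.0
```

Emit:
jog_arm(
  fingers=[0,0,0,0,0,0,0,0,0,0],
  travel=[
    [0,0,0],
    [0,0,-0.02],
    [0,0,-0.05],
    [0,0,-0.085],
    [0,0,-0.115],
    [0,0,-0.13],
    [-0.03,0.015,-0.13],
    [-0.065,0.035,-0.13],
    [-0.095,0.05,-0.13],
    [-0.115,0.06,-0.13],
  ],
  twist=[0,0,0,0,0,0,0,0,0,0],
)

```text
t: 10.75
tool_pos: [0.623, -0.1393, 0.1757]
orientation: [-180.0, 0.0, 104.5]
contact_force: [-0.7, -0.3, -0.2]
gripper_width: 0.0006
gripper_force: 0.0
```

```bash
python3 - <<'E'
from h import *
cam('top','top2.png');cam('wrist','wr2.png')
go((0,-150,100),(0,-150,80))
E
```

```text
t 10.85 tray [  -2.6 -158.7  175.4] rpy [-1.800e+02  1.000e-01  1.044e+02] F [-0.6 -0.6 -0.9]
(0, -150, 100) travel [0.0087 0.0025 0.0754] twist -0.2
(0, -150, 80) travel [0.0087 0.0025 0.0954] twist -0.2
```

View pics/wr2.png

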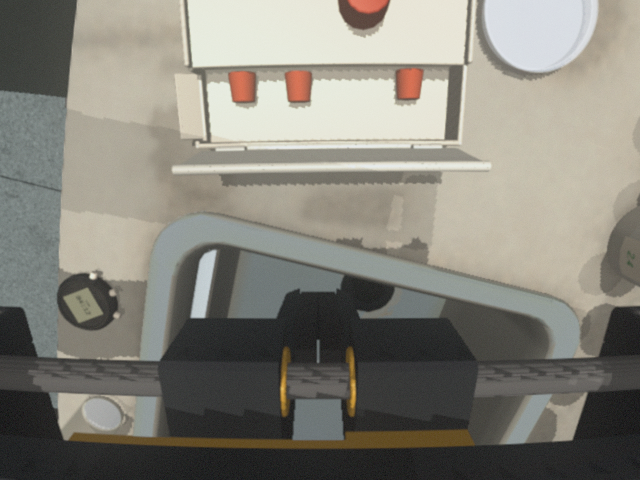

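All three small stoppers lie in the trough at (242,85), (299,85) and (409,83) px. The large one stands at (365,5) and the cover edge is at row 167. Now the cover.

Emit:
jog_arm(
  fingers=[0,0,0,0,0,0,0,0,0,0],
  travel=[
    [0.003,0.002,0.01],
    [0.008,0.002,0.03],
    [0.008,0.002,0.055],
    [0.008,0.002,0.08],
    [0.008,0.002,0.09],
    [0.008,0.002,0.093],
    [0.014,0.002,0.093],
    [0.022,0.002,0.093],
    [0.03,0.002,0.093],
    [0.035,0.002,0.093],
  ],
  twist=[0,0,0,0,0,0,0,0,0,0],
)

```text
t: 11.85
tool_pos: [0.6156, -0.1011, 0.0846]
orientation: [179.9, -0.0, 104.7]
contact_force: [0.9, 0.2, -0.0]
gripper_width: 0.0001
gripper_force: 0.0
```

```bash
python3 - <<'E'
from h import *
T=[]
for d in (90,80,70,60,50,40,30,20,10,0):
    a=np.radians(d);r=46;n=1.5
    T.append((0,round(-100+r*np.cos(a)-n*np.sin(a)-9,1),round(38+r*np.sin(a)+n*np.cos(a)+1,1)))
go(*T)
E
```

```text
t 11.85 tray [   0.  -119.    84.6] rpy [179.9  -0.  104.7] F [ 0.9  0.2 -0. ]
(0, np.float64(-110.5), np.float64(85.0)) travel [ 0.0085 -0.     -0.0004] twist 0.09
(0, np.float64(-102.5), np.float64(84.6)) travel [ 0.0165 -0.     -0.    ] twist 0.09
(0, np.float64(-94.7), np.float64(82.7)) travel [ 0.0243 -0.      0.0019] twist 0.09
(0, np.float64(-87.3), np.float64(79.6)) travel [0.0317 0.     0.005 ] twist 0.09
(0, np.float64(-80.6), np.float64(75.2)) travel [0.0384 0.     0.0094] twist 0.09
(0, np.float64(-74.7), np.float64(69.7)) travel [0.0443 0.     0.0149] twist 0.09
(0, np.float64(-69.9), np.float64(63.3)) travel [0.0491 0.     0.0213] twist 0.09
(0, np.float64(-66.3), np.float64(56.1)) travel [0.0527 0.     0.0285] twist 0.09
(0, np.float64(-64.0), np.float64(48.5)) travel [0.055  0.     0.0361] twist 0.09
(0, np.float64(-63.0), np.float64(40.5)) travel [0.056  0.     0.0441] twist 0.09
```

Emit:
jog_arm(
  fingers=[0,0,0,0,0,0,0,0,0,0],
  travel=[
    [0.0045,0,0],
    [0.0085,0,0],
    [0.0125,0,0],
    [0.0165,0,0],
    [0.0205,0,0.001],
    [0.0245,0,0.002],
    [0.028,0,0.0035],
    [0.032,0,0.005],
    [0.035,0,0.007],
    [0.0385,0,0.0095],
  ],
  twist=[0,0,0,0,0,0,0,0,0,0],
)

```text
t: 12.85
tool_pos: [0.6056, -0.0651, 0.074]
orientation: [-180.0, -0.0, 104.6]
contact_force: [0.1, -0.4, 0.7]
gripper_width: 0.0003
gripper_force: 0.3
```

Emit:
jog_arm(
  fingers=[0,0,0,0,0,0,0,0,0,0],
  travel=[
    [0.003,0,0.0025],
    [0.006,0,0.0055],
    [0.0085,0,0.0085],
    [0.011,0,0.012],
    [0.013,0,0.0155],
    [0.0145,0,0.019],
    [0.016,0,0.023],
    [0.017,0,0.027],
    [0.0175,0,0.03],
    [0.0175,0,0.032],
  ],
  twist=[0,0,0,0,0,0,0,0,0,0],
)

```text
t: 13.85
tool_pos: [0.6012, -0.0483, 0.042]
orientation: [-180.0, -0.0, 104.6]
contact_force: [-5.9, 0.4, 19.7]
gripper_width: 0.0006
gripper_force: 10.2
```

```bash
python3 - <<'E'
from h import *
go((0,-60,41))
E
```

```text
t 13.85 tray [ -0.7 -64.3  42. ] rpy [-180.    -0.   104.6] F [-5.9  0.4 19.7]
(0, -60, 41) travel [0.0043 0.0007 0.001 ] twist 0.03
```

The 20 N upward reaction at z = 42 mm means the cover is down. Retract and check.

Emit:
jog_arm(
  fingers=[0,0,0,0,0,0,0,0,0,0],
  travel=[
    [0,0,-0.005],
    [0,0,-0.02],
    [0,0,-0.05],
    [0,0,-0.09],
    [0,0,-0.13],
    [-0.02,0,-0.15],
    [-0.06,0,-0.16],
    [-0.1,0,-0.16],
    [-0.14,0,-0.16],
    [-0.16,0,-0.16],
  ],
  twist=[0,0,0,0,0,0,0,0,0,0],
)

```text
t: 14.85
tool_pos: [0.6416, -0.2086, 0.2035]
orientation: [180.0, 0.2, 104.3]
contact_force: [0.3, 0.4, -0.4]
gripper_width: 0.0005
gripper_force: 0.0
```

Emit:
jog_arm(
  fingers=[0,0,0,0,0,0],
  travel=[
    [-0.04,0,0],
    [-0.08,0,0],
    [-0.12,0,0],
    [-0.15,0,0],
    [-0.16,0,0],
    [-0.16,0,0],
  ],
  twist=[0,0,0,0,0,0],
)

```text
t: 15.45
tool_pos: [0.6817, -0.3593, 0.2025]
orientation: [180.0, 0.0, 104.5]
contact_force: [-0.4, 0.6, 0.2]
gripper_width: 0.0006
gripper_force: 0.0
```

```bash
python3 - <<'E'
from h import *
c=cam('top');k=np.load('tray.npz')
cv2.imwrite('pics/fin.png',cv2.resize(c['color'][145:345,205:445,::-1],None,fx=3,fy=3))
u=np.array([(i,j) for i in range(290,350) for j in range(180,300)]);p=pts(c,u);t=(p[:,:2]-k['o'])@k['R']*1e3
for a in (-92,-80,-70,-60,-48):
    m=(abs(t[:,1]-a)<4)&(abs(t[:,0])<85);print(a,m.sum(),np.median(p[m,2]).round(4),p[m,2].max().round(4))
go()
E
```

```text
-92 324 0.0413 0.0475
-80 323 0.0416 0.0472
-70 325 0.0417 0.0469
-60 334 0.0417 0.0474
-48 324 0.0416 0.0468
t 15.5 tray [-2.000e-01 -3.835e+02  2.026e+02] rpy [ 1.800e+02 -1.000e-01  1.046e+02] F [ 0.   0.1 -0.2]
```

View pics/fin.png

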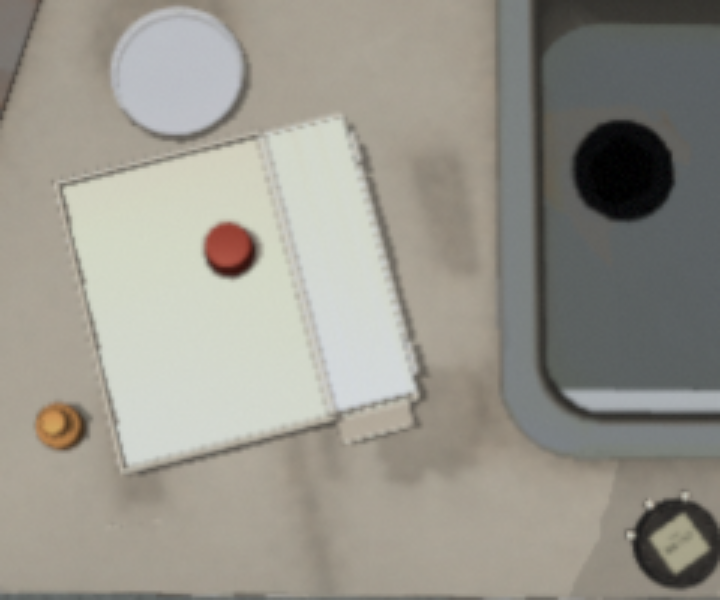

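The cover lies flat at (340,265) px, 41–42 mm high across its width. The large stopper stands at (229,248), and the weight (60,425), dish (178,72) and stopwatch (675,542) have not moved.

```bash
python3 -c "
from plant import manip
print(manip.sign_off())"
```

```text
the job is handed in; nothing more can be done
None
```

The job is handed in at about 15.5 s: all three small stoppers were swept into the trough, its cover lies fully shut over them, and the large stopper, weight, dish and stopwatch stayed where they were.

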